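# Tip the drained tool rack into its dock and put the marker back

### The job

The blue tool rack was rinsed and stood on end to drain. Without lifting it off the bench, slide it squarely up to the front edge of its grey docking base, midway between the rails, then tip it over that edge so that it lies flat between the rails with its sockets facing up. Then take the marker out of the metal ring and stand it all the way down in one of the rack's two wide sockets; leave the yellow jar and the specimens where they are.

Things in the scene. Friction and masses are not known exactly. Their poses are not given: they have to be found in the camera images.
- rack: Blue plastic tool rack standing on end, 74 (its x) x 110 (y) x 110 (z, upright) mm, 0.55 kg +-25 %. Origin: centre of the 74 x 110 smooth steel foot it stands on. Its sockets open in the -x face, turned to the robot; the +x face is turned to the dock. Tipped over correctly its x points straight down, its z along the dock's x, and its origin is near the dock's front edge, 43 mm above the bench.
- socket_a (a point): Mouth centre of one wide socket in the rack's -x face: round, 23 mm wide, 58 mm deep, in rack frame at x -37, y +26, z 54 mm. The top 40 mm of that face (z 70 to 110) is plain and good to push on; four thin 12 mm holes, too narrow for the marker, lie at z 21 mm.
- socket_b (a point): Mouth centre of the other wide socket, the same size, in rack frame at x -37, y -26, z 54 mm. With the rack docked the mouths are 80 mm above the bench, facing up.
- dock: Fixed docking base: grey plate 140 mm along its x, 156 mm along y, 6 mm thick, lying on the bench. Origin: middle of its front edge, on the bench; x points from that edge over the plate, away from the robot. Aluminium side rails, tops 24 mm above the bench, leave a berth centred on y = 0, 117 mm wide at the plate and, the inner faces sloping, 132 mm at the rail tops; back wall at x 131 mm, 36 mm high. The front edge is open and 6 mm high: the stop for the rack's foot.
- marker: Marker pen with white barrel, its black cap up, 135 mm long, 17 mm thick, standing on end in the metal ring. Its y is the long axis; its origin lies on its skin, so use marker_mid. 0.02 kg.
- marker_mid (a point): Point on the marker's axis at half its length, about 68 mm above the bench at the start; seated in a wide socket, about 90 mm above the bench.
- ring: Loose cut steel ring, 41 mm outside, about 26 mm inside, 16 mm high, with the marker standing in it. Origin: centre of its underside.
- jar_yellow: Bystander: jar with yellow lid, 47 mm wide, 36 mm high; origin at the centre of its underside. Ring and jar may have changed places: one is left of the dock, one right.
- green_specimen: Bystander: green puck, 30 mm wide, 20 mm high; origin at the centre of its underside.
- red_specimen: Bystander: red-brown puck, 30 mm wide, 20 mm high; origin at the centre of its underside.
- rack_heel (a point): Middle of the lower edge of the rack's +x face, the edge that must meet the dock's front edge: in rack frame x +37, y 0, z 0. The foot slides easily (friction about 0.3): pushed below mid-height the rack slides, pushed near its top with its foot against the edge it tips, and leans still at 35 to 45 degrees if let go there: keep pushing until past 50 degrees, whence it falls flat by itself (its foot end may slip back 1 to 2 cm).

How it is judged (in metres and radians):
On the way, in this order (a step that is already met when the one before it is completed fails the run):
1. the rack, still upright, stands with its foot squarely against the dock's front edge (angle between rack's own z axis and vertical below 0.12 rad and x of rack_heel in the frame of dock above -0.006 m and angle between the x axis of rack and the x axis of dock, either way round below 0.09 rad and y of rack_heel in the frame of dock between -0.012 and 0.012 m), for 0.2 s.
2. the rack lies flat between the rails, sockets up, at rest (angle between rack's own x axis and vertical above 3.06 rad and angle between the z axis of rack and the x axis of dock, either way round below 0.12 rad and y of rack in the frame of dock between -0.012 and 0.012 m and x of rack in the frame of dock between -0.035 and 0.018 m and height (world z) of rack below 0.048 m and linear speed of rack below 0.02 m/s), for 0.3 s.
At the end, for the whole second after the job is handed in: The rack lies flat (within about 5 degrees) between the dock's rails, sockets up, its foot end not more than 35 mm out over the dock's front edge, and the marker stands in one of the two wide sockets, down to within about 8 mm of its bottom; both released and at rest (all of step 2 and (horizontal distance between marker_mid and socket_a below 0.014 m or horizontal distance between marker_mid and socket_b below 0.014 m) and x of marker_mid in the frame of rack above -0.054 m and angle between the y axis of marker and the x axis of rack, either way round below 0.2 rad and linear speed of marker below 0.03 m/s); the robot touches nothing.
It fails at once if the rack is lifted off the bench (its origin more than 100 mm up) (height (world z) of rack above 0.1 m).
It fails at once if the yellow jar or a specimen is moved more than 30 mm (distance of any of jar_yellow, green_specimen, red_specimen from where it was at the start of the episode above 0.03 m).
It also fails if it takes over 69 s, if anything falls off the work surface, if the arm or the gripper's body presses on something with over 40 N, if the wrist force passes 120 N, or if a joint passes its speed limit or range.

### The arm

A 6-joint arm with a two-finger parallel gripper is mounted at the origin on a cart in front of the work surface, level with it; the furniture and walls round the work are solid. World frame = base frame: x ahead of the robot, y to its left, z up, the work surface at z = 0. Lengths are in m, angles in degrees, forces in N, time in s.
With the tool pointing down it reaches from about 0.35 to 0.725 m from the base axis. Payload 6 kg.
Tool frame: the origin (TCP) lies midway between the tips of the shut fingers; the grasp point (between the pads) lies pinch_z behind it (pinch_z is the distance from the TCP to the grasp point, in m); z points along the fingers, y is the line along which they close (so a half turn about z gives the same grasp; the last joint's range is limited). The gripper opens to 85 mm and grips with 20 to 120 N. Pads are 22 mm wide; open, the fingers measure 114 mm over their backs; the gripper's body (76 mm by 85 mm) begins 54 mm behind the grasp point. The pads swing forward as they close: fully open they stand 13 mm farther back than shut.
Start: joints at [-44.02, 2.303, 4.859, 0, -92.561, -19.12], TCP at [0.271, -0.535, 0.231] pointing down, gripper open.
Joint ranges: [-146.85, 146.85], [-73.84, 115.35], [-62.03, 85.46], [-188.31, 113.3], [-161.28, -10.13], [-171.36, 171.36]. Speed limits (degrees/s): [147.25, 147.25, 172.46, 180, 180, 180].

### API

Orientations are given as [roll, pitch, yaw] about the fixed x, y, z axes, in that order (R = Rz(yaw) Ry(pitch) Rx(roll)).
In Python, from plant import * gives the robot as it stands.
- The arm moves only by the tool jog_arm, never from a script. Its argument "steps" is text: rows parted by semicolons, each of 7 numbers parted by spaces: the finger opening in mm, from 0 to 85.4, then the shift along the world's x, y, z in mm, then the turn, a rotation vector about the world's x, y, z in degrees. A call has 1 to 10 rows; each row shifts and turns the commanded pose from where the row before left it; what a row does not reach is not made up. A row lasts 1/8 s, in which the tool goes at most 62.5 mm and 10.7 degrees, less where a joint would pass 70% of its speed; a pose out of reach is approached as far as the arm can. A call is refused whole if a number of a shift passes 62.5 or a number of a turn 10.7, either way. A call with a gripper value outside its range is refused whole. The fingers move at their own pace and stop on an object; the grip force is fixed at half the most. Time passes only in rows, so rows that do not move let the fingers close. It gives the time, the measured TCP pose, the force, the opening and the grip force at its end, in the units of the state.
- sense(): the state, without advancing time (a new reading comes with each control period).
- grab_frame(name): name is "scene" or "top" or "wrist"; returns (picture, depth): 480x640x3 uint8, red, green, blue; 480x640 float32, m along the optical axis (not along the pixel's ray), 0 where there is no reading.
- calibration(name): a dict with "vertical_fov" (degrees; the focal length in pixels is half the picture's height over the tangent of half this angle, whatever the lens; pixels are square), "cx", "cy" (the principal point, pixels), "R" (3x3) and "t" (3): a world point X has camera coordinates R X + t. Camera axes: x right, y down, z forward; pixel columns grow to the right and rows downward; lengths in m; the calibration is good to about 2 mm. A picture is of the moment at which its call begins: read the wrist's pose just before it. calibration takes no time and is no camera call; for the wrist camera it gives the pose at the moment of the call.
- finish_job(): hands the job in; it is judged then, once.
The state is a dict: "time": time; "joint_positions": joint angles; "dq": joint speeds; "tau": joint torques, N m; "ee_pos": TCP position; "orientation": TCP orientation; "wrist_force": force on the tool from outside, world axes, zero at the start; "torque": the same for the moment, N m; "opening": opening from 0.0 (shut) to 1.0 (fully open); "grasp_force": force on a finger pad.
Only numpy, scipy, OpenCV 4.12 (cv2) and the standard library are available. Lean on these libraries where they do the work, as an engineer would, in place of code of your own. Each camera call takes 0.05 s, during which the arm holds its last target. There are 200 camera calls.

## Working session

There is one attempt and no reset: what is moved stays moved. The work goes in short steps, Python scripts to look and compute and a tool call to move; the robot and the scene stay as the last step left them, time stands still between calls to the robot, and variables do not carry over. Pictures are saved under pics/ and viewed, at most 10 in all, crops included, and the job is handed in when it is done.

Besides the shell and the picture viewer there is one more tool, called after "Request:" as name(argument=value, ...), one argument or row to a line, values as JSON. jog_arm: Moves the arm, as the interface text tells. Its arguments: {"type":"object","properties":{"steps":{"type":"string"}},"required":["steps"]}

```bash
mkdir -p pics; ls
python3 - <<'E'
from plant import *
import cv2,numpy as np
s=sense();print(s)
for n in("scene","top"):
    im,d=grab_frame(n);np.savez(n+'0.npz',im=im,d=d);c=calibration(n);print(n,c)
    cv2.imwrite(f'pics/{n}0.png',im[:,:,::-1])
E
```

```text
pics
{'time': 0.0, 'joint_positions': array([-4.40199979e+01,  2.33808531e+00,  4.80012660e+00, -2.73499573e-02,
       -9.25614666e+01, -1.91186791e+01]), 'dq': array([ 0.10982622,  0.00814208, -0.00464762,  0.02308539,  0.01334571,
        0.06587853]), 'tau': array([ 8.94278783e-04, -3.68217266e+01,  3.47409797e+01,  6.93231359e+00,
       -5.51855250e-03,  3.12557643e-05]), 'ee_pos': array([ 0.27101119, -0.53492458,  0.2302607 ]), 'orientation': array([ 1.79897109e+02, -6.74672521e-03, -1.53137472e+02]), 'wrist_force': array([-0.24147075, -0.24118367, -0.04316934]), 'torque': array([ 0.04010401, -0.0264045 ,  0.02744493]), 'grasp_force': 0.0, 'opening': 1.0002529866908565}
scene {'vertical_fov': 57.139176808942246, 'cx': 322.63673247167503, 'cy': 239.87309021015, 'R': array([[ 0.67294015, -0.73969596,  0.00119899],
       [-0.30601759, -0.2798752 , -0.90995775],
       [ 0.67342764,  0.6119802 , -0.41469923]]), 't': array([-0.30010009,  0.25619332,  0.47073455])}
top {'vertical_fov': 52.19149115528674, 'cx': 324.9192429580043, 'cy': 237.20652962584094, 'R': array([[ 0.0201489 , -0.99978109,  0.00563857],
       [-0.97673431, -0.02088815, -0.2134333 ],
       [ 0.21350436, -0.00120694, -0.97694137]]), 't': array([0.07701768, 0.55028754, 1.05486164])}
```

View pics/top0.png

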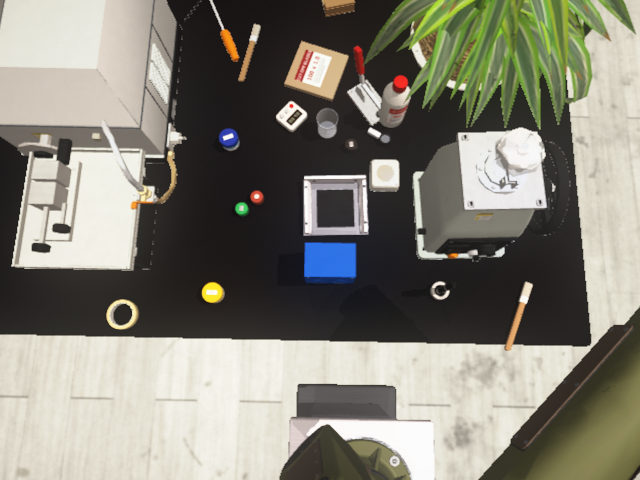

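View pics/scene0.png

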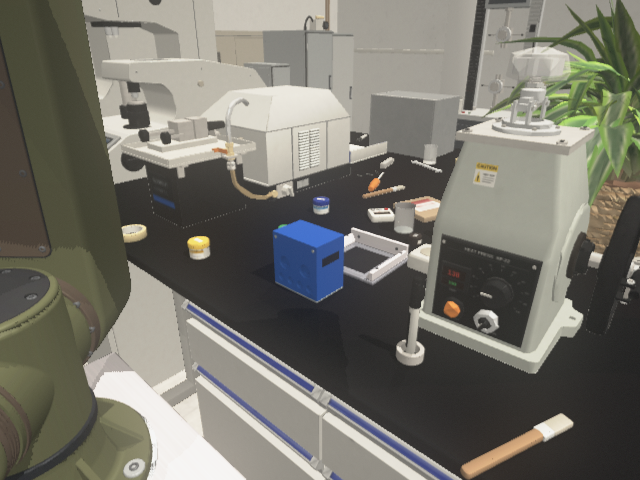

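The top view shows the rack top around (330,262), the dock at (303–369,176–236), the marker in its ring at (440,290), the jar at (213,292), and pucks at (242,209) and (257,197). The scene view shows the marker standing in its ring at (410,330) beside a large press, and the rack in front of the dock.

```bash
cat > h.py <<'E'
from plant import *
import cv2,numpy as np
def cloud(d,c):
    f=240/np.tan(np.radians(c['vertical_fov'])/2)
    v,u=np.mgrid[:480,:640]
    P=np.stack([(u-c['cx'])/f*d,(v-c['cy'])/f*d,d],-1)
    return (P-c['t'])@c['R']
def ray(uv,z,c):
    f=240/np.tan(np.radians(c['vertical_fov'])/2)
    uv=np.atleast_2d(np.asarray(uv,float))
    D=np.c_[(uv-[c['cx'],c['cy']])/f,np.ones(len(uv))]@c['R']; o=-c['R'].T@c['t']
    return o+D*((z-o[2])/D[:,2])[:,None]
def rackrect(im,d,c,z=.110):
    P=cloud(d,c);hsv=cv2.cvtColor(im,cv2.COLOR_RGB2HSV)
    m=(hsv[...,0]>100)&(hsv[...,0]<125)&(hsv[...,1]>150)&(hsv[...,2]>60)&(abs(P[...,2]-z)<.008)&(P[...,0]<.8)&(abs(P[...,1])<.3)
    m=m.astype(np.uint8)
    n,l,st,_=cv2.connectedComponentsWithStats(m);k=1+st[1:,4].argmax();m=(l==k)
    v,u=np.nonzero(m);Q=ray(np.c_[u,v],z,c)[:,:2]
    return cv2.minAreaRect((Q*1000).astype(np.float32)),np.median(P[m][:,2])
E
python3 - <<'E'
from h import *
a=np.load('top0.npz');im,d=a['im'],a['d'];c=calibration('top')
P=cloud(d,c)
print('rack',rackrect(im,d,c))
x0,x1,y0,y1=295,376,168,242
S=P[y0:y1,x0:x1];hsv=cv2.cvtColor(im,cv2.COLOR_RGB2HSV)[y0:y1,x0:x1]
# rails
for r in range(176,240,6):
    row=P[r,296:376]; m=(row[:,2]>.012); q=row[m]
    print(r,[tuple((1000*p).round().astype(int)) for p in row[::4]] if r in(188,206,224) else '', len(q))
# columns
print('col',[tuple((1000*p).round().astype(int)) for p in P[170:244:3,336]])
for n,u,v,z in(('jar',213,292,.036),('green',242,209,.02),('red',257,197,.02),('ring',440,290,.016),('press',415,258,0),('cube',385,160,.03)):
    print(n,ray([u,v],z,c)[0].round(3),P[v,u].round(3))
cv2.imwrite('pics/crop.png',cv2.resize(im[165:310,290:470,::-1],None,fx=4,fy=4,interpolation=cv2.INTER_CUBIC))
E
```

```text
rack (((487.8895263671875, 78.60626983642578), (73.94775390625, 108.02133178710938), 1.1981302499771118), np.float64(0.10951969235978416))
176  68
182  29
188 [(np.int64(683), np.int64(162), np.int64(1)), (np.int64(683), np.int64(152), np.int64(3)), (np.int64(677), np.int64(141), np.int64(22)), (np.int64(678), np.int64(132), np.int64(19)), (np.int64(682), np.int64(122), np.int64(6)), (np.int64(311), np.int64(90), np.int64(1148)), (np.int64(683), np.int64(103), np.int64(6)), (np.int64(684), np.int64(93), np.int64(3)), (np.int64(683), np.int64(83), np.int64(8)), (np.int64(684), np.int64(74), np.int64(4)), (np.int64(685), np.int64(64), np.int64(3)), (np.int64(685), np.int64(54), np.int64(3)), (np.int64(683), np.int64(44), np.int64(9)), (np.int64(684), np.int64(35), np.int64(8)), (np.int64(686), np.int64(25), np.int64(1)), (np.int64(685), np.int64(15), np.int64(4)), (np.int64(682), np.int64(6), np.int64(15)), (np.int64(680), np.int64(-3), np.int64(23)), (np.int64(687), np.int64(-15), np.int64(1)), (np.int64(683), np.int64(-23), np.int64(14))] 18
194  12
200  14
206 [(np.int64(637), np.in
[... 2514 characters left out ...]
int64(7)), (np.int64(609), np.int64(63), np.int64(3)), (np.int64(600), np.int64(63), np.int64(10)), (np.int64(593), np.int64(62), np.int64(5)), (np.int64(311), np.int64(90), np.int64(1148)), (np.int64(578), np.int64(62), np.int64(7)), (np.int64(572), np.int64(62), np.int64(3)), (np.int64(567), np.int64(62), np.int64(-8)), (np.int64(557), np.int64(62), np.int64(2)), (np.int64(551), np.int64(62), np.int64(-3))]
jar [0.421 0.339 0.036] [0.421 0.339 0.038]
green [0.622 0.287 0.02 ] [0.621 0.287 0.024]
red [0.652 0.253 0.02 ] [0.654 0.254 0.015]
ring [ 0.439 -0.18   0.016] [ 0.435 -0.173  0.048]
press [ 0.515 -0.127  0.   ] [ 0.516 -0.127 -0.002]
cube [ 0.749 -0.053  0.03 ] [ 0.75  -0.053  0.029]
```

View pics/crop.png

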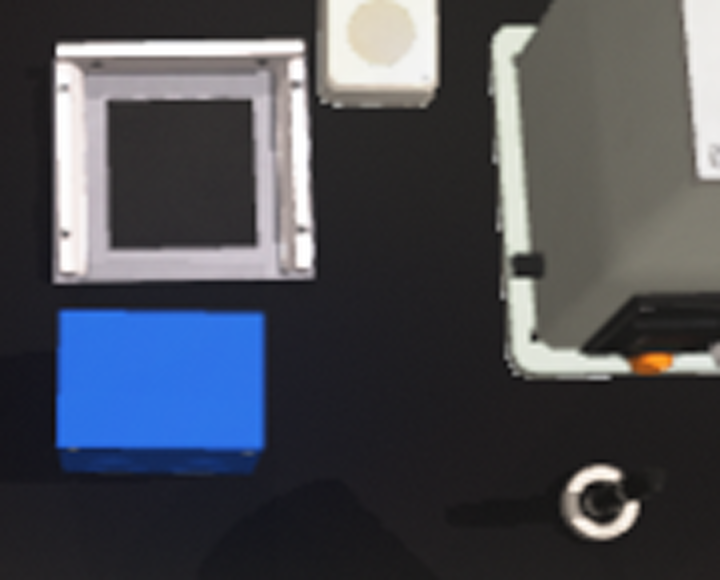

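Run:
```python
from h import *
a=np.load('top0.npz');im,d=a['im'],a['d'];c=calibration('top')
g=im.min(2).astype(float)
L=[];R=[]
for v in range(182,228,3):
    row=g[v]
    def cross(us):
        for p,q in zip(us[:-1],us[1:]):
            if row[q]>80>=row[p]: return p+(q-p)*(80-row[p])/(row[q]-row[p])
    L.append((cross(range(296,320)),v)); R.append((cross(range(377,355,-1)),v))
F=[]
for u in range(306,366,4):
    for v in range(242,225,-1):
        if g[v-1,u]>80>=g[v,u]: F.append((u,v-(80-g[v,u])/(g[v-1,u]-g[v,u])));break
l=ray(L,.024,c);r=ray(R,.024,c);f=ray(F,.006,c)
for n,q,i,j in(('L',l,0,1),('R',r,0,1),('F',f,1,0)):
    k=np.polyfit(q[:,i],q[:,j],1);print(n,np.degrees(np.arctan(k[0])),k, 'ends',(1000*q[[0,-1]]).round(1), 'res',1000*np.std(q[:,j]-np.polyval(k,q[:,i])))
print('corners',ray([(303.4,235.6),(368.9,234.9)],.006,c))
b=cv2.boxPoints(rackrect(im,d,c)[0]);print(b)
# scene-view marker check
s=np.load('scene0.npz');cs=calibration('scene')
Pm=cloud(s['d'],cs);sel=(abs(Pm[...,0]-.44)<.04)&(abs(Pm[...,1]+.18)<.05)&(Pm[...,2]>.03)&(Pm[...,2]<.2)
Q=Pm[sel];print(len(Q),Q[:,2].max())
for z in np.arange(.03,.14,.02):
    q=Q[abs(Q[:,2]-z)<.01];print(z.round(2),q.mean(0).round(4) if len(q) else 0)
rg=P=cloud(d,c);hs=(g>120);hs[:,:425]=0;hs[:,456:]=0;hs[:278]=0;hs[302:]=0
v,u=np.nonzero(hs);print('ring',cv2.minEnclosingCircle((1000*ray(np.c_[u,v],.016,c)[:,:2]).astype(np.float32)))
```

```text
L 1.9540608272451683 [0.03411802 0.12112961] ends [[691.  144.6  24. ]
 [579.8 141.   24. ]] res 0.04827947315330178
R 2.34561902312976 [ 0.04096166 -0.03760873] ends [[694.4  -9.2  24. ]
 [583.1 -14.2  24. ]] res 0.3693504593865151
F -2.18834262278702 [-0.03821237  0.56889776] ends [[ 5.633e+02  1.336e+02  6.000e+00]
 [ 5.686e+02 -1.000e-01  6.000e+00]] res 0.28182358469544305
corners [[ 0.56301939  0.13976751  0.006     ]
 [ 0.56807833 -0.0165503   0.006     ]]
[[449.79437  131.83202 ]
 [452.0531    23.834293]
 [525.9847    25.380524]
 [523.72595  133.37825 ]]
710 0.1347505735778343
0.03 [ 0.4346 -0.1827  0.0349]
0.05 [ 0.4346 -0.1826  0.0502]
0.07 [ 0.4347 -0.1826  0.0699]
0.09 [ 0.4348 -0.1826  0.09  ]
0.11 [ 0.4353 -0.1825  0.1098]
0.13 [ 0.4366 -0.1818  0.1283]
ring ((438.7213439941406, -180.096435546875), 20.96381378173828)
```

Request:
jog_arm(
  steps="85 18 51 0 0 0 6; 85 18 51 0 0 0 6; 85 18 51 0 0 0 6; 85 18 51 0 0 0 6; 85 18 51 0 0 0 6; 85 18 51 0 0 0 6; 85 18 51 0 0 0 6; 85 18 51 0 0 0 6; 85 18 51 0 0 0 6; 85 18 51 0 0 0 6",
)

```text
time: 1.35
ee_pos: [0.4512, -0.0233, 0.2312]
orientation: [-180.0, 0.0, -92.9]
wrist_force: [1.2, -0.7, 0.9]
opening: 0.993
grasp_force: 0.0
```

Request:
jog_arm(
  steps="85 18 51 0 0 0 4.3; 85 18 52 0 0 0 0; 85 0 0 0 0 0 0; 85 0 0 0 0 0 0",
)

```text
time: 1.85
ee_pos: [0.4869, 0.0777, 0.2309]
orientation: [179.9, -0.0, -88.8]
wrist_force: [1.2, -0.0, 0.2]
opening: 0.997
grasp_force: 0.0
```

Run:
```python
from h import *
s=sense();print(s['ee_pos'],s['orientation'],s['joint_positions'],globals().get('pinch_z'),s.keys())
c=calibration('wrist');im,d=grab_frame('wrist');np.savez('w1.npz',im=im,d=d,**c)
cv2.imwrite('pics/w1.png',im[:,:,::-1]);print(c['t'],-c['R'].T@c['t'])
try: print(rackrect(im,d,c))
except Exception as e: print(e)
```

```text
[0.48690889 0.07773704 0.23089438] [ 1.79947972e+02 -3.22860383e-02 -8.88074491e+01] [ 3.25569708e+01 -1.41301392e+01 -1.03875636e+01  4.89627969e-04
 -9.38038054e+01 -3.13644023e+01] 0.0187 dict_keys(['time', 'joint_positions', 'dq', 'tau', 'ee_pos', 'orientation', 'wrist_force', 'torque', 'grasp_force', 'opening'])
[ 0.48807931 -0.10655369  0.35953275] [ 0.48893013 -0.00259089  0.37387099]
(((489.8414001464844, 78.41133117675781), (74.0912094116211, 111.09117126464844), 0.48297926783561707), np.float64(0.11039720478242837))
```

View pics/w1.png

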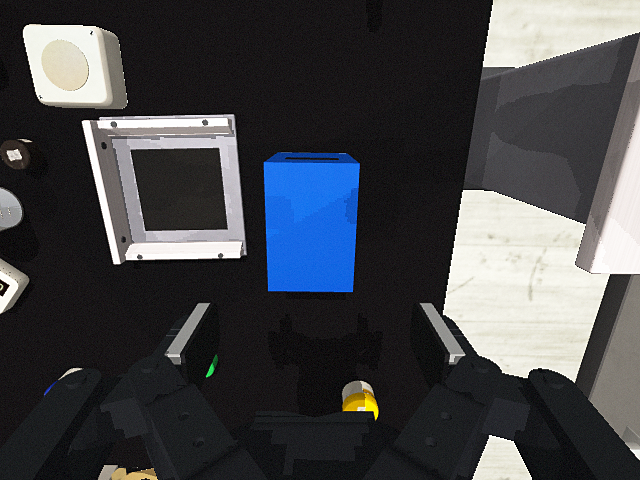

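The wrist view shows the rack top at (265–358,160–291) and the dock front edge running from (236,115) to (245,255), with the rack centred between the fingers.

Run:
```python
from h import *
a=np.load('w1.npz');im=a['im'];c={k:a[k] for k in a.files}
g=im.min(2).astype(float);F=[]
for v in range(120,254,4):
    for u in range(258,225,-1):
        if g[v,u-1]>60>=g[v,u]: F.append((u-(60-g[v,u])/(g[v,u-1]-g[v,u]),v));break
f=ray(F,.006,c);k=np.polyfit(f[:,1],f[:,0],1)
for _ in range(3):
    r=f[:,0]-np.polyval(k,f[:,1]);m=abs(r)<.0015;k=np.polyfit(f[m,1],f[m,0],1)
print(np.degrees(np.arctan(k[0])),k,m.sum(),len(m))
cl=g>60
for u in (225,215,200,180,160,140):
    vs=np.nonzero(cl[100:275,u])[0]+100
    print(u,vs.min(),vs.max(),ray([(u,vs.min()),(u,vs.max())],.024,c).round(4)[:,:2].tolist())
print(ray([(236,114.5),(245.5,256)],.006,c))
```

```text
-2.240098744804517 [-0.03911703  0.57034328] 34 34
225 114 258 [[0.5758, -0.0121], [0.5854, 0.1392]]
215 115 258 [[0.5856, -0.011], [0.5965, 0.1394]]
200 115 258 [[0.6003, -0.0107], [0.6133, 0.1397]]
180 115 259 [[0.6198, -0.0103], [0.6358, 0.1414]]
160 116 259 [[0.6394, -0.009], [0.6581, 0.1418]]
140 116 259 [[0.6589, -0.0086], [0.6805, 0.1423]]
[[ 0.5690115  -0.01239192  0.006     ]
 [ 0.56611548  0.14345187  0.006     ]]
```

Request:
jog_arm(
  steps="85 2 1 -30 0 0 0; 85 0 0 -35 0 0 0; 85 0 0 -35 0 0 0; 85 0 0 -25 0 0 0; 85 0 0 -15 0 0 0; 85 0 0 0 0 0 0",
)

```text
time: 2.65
ee_pos: [0.4887, 0.078, 0.0908]
orientation: [179.9, -0.0, -88.9]
wrist_force: [0.4, -0.3, 0.8]
opening: 0.999
grasp_force: 0.0
```

Request:
jog_arm(
  steps="85 0 0 -15 0 0 0; 85 0 0 -10 0 0 0; 85 0 0 0 0 0 0; 70 0 0 0 0 0 0; 70 0 0 0 0 0 0; 70 0 0 0 0 0 0; 70 0 0 0 0 0 0",
)

```text
time: 3.52
ee_pos: [0.4895, 0.079, 0.0669]
orientation: [-179.9, 0.0, -88.8]
wrist_force: [0.6, 0.2, 3.7]
opening: 0.859
grasp_force: 73.7
```

Run:
```python
from h import *
c=calibration('top');im,d=grab_frame('top');s=sense();print(s['ee_pos'],s['wrist_force'],s['opening'],s['grasp_force'])
cv2.imwrite('pics/t2.png',im[:,:,::-1])
print(rackrect(im,d,c))
```

```text
[0.48954585 0.07899042 0.06695767] [0.89199673 2.23671237 3.99228307] 0.857302377084055 73.71884822845459
(((476.52459716796875, 44.15612030029297), (50.301849365234375, 38.34920120239258), 0.42854923009872437), np.float64(0.10989347372826042))
```

Request:
jog_arm(
  steps="70 2 -3 0 0 0 0.5; 70 4 -4 0 0 0 0.5; 70 5 -4 0 0 0 0; 70 5 -4 0 0 0 0; 70 5 -2 0 0 0 0; 70 5 0 0 0 0 0; 70 5 0 0 0 0 0; 70 3 0 0 0 0 0; 70 0 0 0 0 0 0",
)

```text
time: 4.7
ee_pos: [0.5231, 0.0613, 0.067]
orientation: [180.0, -0.0, -87.8]
wrist_force: [-2.9, -0.8, 6.0]
opening: 0.856
grasp_force: 74.3
```

Run:
```python
from h import *
c=calibration('top');im,d=grab_frame('top');s=sense();print(s['ee_pos'],s['orientation'],s['wrist_force'],s['opening'],s['grasp_force'])
np.savez('t3.npz',im=im,d=d)
cv2.imwrite('pics/t3.png',cv2.resize(im[165:310,270:450,::-1],None,fx=4,fy=4,interpolation=cv2.INTER_CUBIC))
```

```text
[0.52312185 0.06137849 0.0669597 ] [ 1.79993413e+02 -3.71650167e-02 -8.78334921e+01] [-2.6611538  -1.20350958  5.89266275] 0.8568221703713715 74.35287952423096
```

View pics/t3.png

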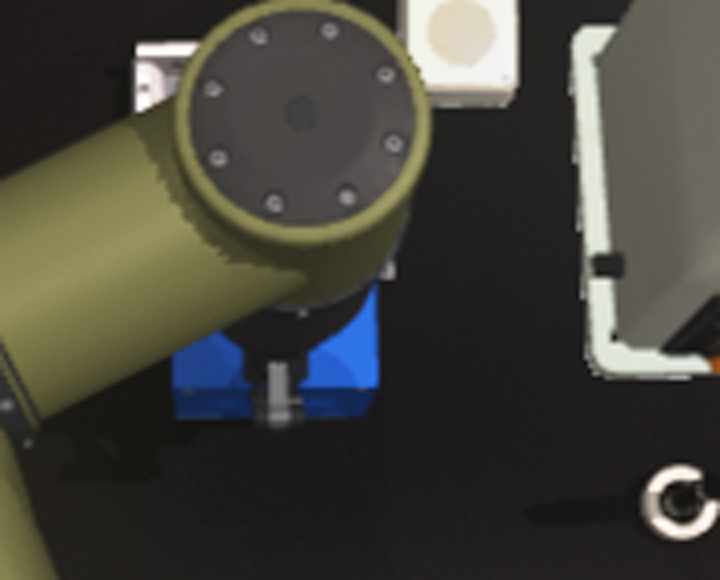

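The top view shows the rack gripped just short of the dock, front face at (174–378, 388). The arm hides the dock, so I'll feel for contact instead.

Request:
jog_arm(
  steps="70 2 0 0 0 0 0; 70 2 0 0 0 0 0; 70 1 0 0 0 0 0; 70 0 0 0 0 0 0",
)

```text
time: 5.25
ee_pos: [0.5278, 0.0613, 0.067]
orientation: [180.0, -0.0, -87.8]
wrist_force: [-3.0, -0.5, 6.6]
opening: 0.862
grasp_force: 74.3
```

Request:
jog_arm(
  steps="70 1.5 0 0 0 0 0; 70 1.5 0 0 0 0 0; 70 0 0 0 0 0 0",
)

```text
time: 5.62
ee_pos: [0.5308, 0.0613, 0.067]
orientation: [180.0, -0.0, -87.8]
wrist_force: [-4.3, -0.5, 6.8]
opening: 0.861
grasp_force: 74.3
```

Request:
jog_arm(
  steps="70 1 0 0 0 0 0; 70 0 0 0 0 0 0",
)

```text
time: 5.88
ee_pos: [0.5313, 0.0613, 0.067]
orientation: [179.9, -0.1, -87.8]
wrist_force: [-7.5, 1.0, 9.7]
opening: 0.852
grasp_force: 74.7
```

Request:
jog_arm(
  steps="70 1 0 0 0 0 0; 70 0 0 0 0 0 0",
)

```text
time: 6.12
ee_pos: [0.5315, 0.0613, 0.0671]
orientation: [179.8, -0.1, -87.8]
wrist_force: [-10.9, 0.9, 12.5]
opening: 0.863
grasp_force: 75.0
```

Run:
```python
from h import *
s=sense();print(s['ee_pos'],s['orientation'],s['wrist_force'],s['torque'])
cw=calibration('wrist');im,d=grab_frame('wrist');np.savez('w4.npz',im=im,d=d,**cw)
im2,d2=grab_frame('scene')
print(rackrect(im,d,cw))
h=np.hstack([cv2.resize(im,(400,300)),cv2.resize(im2[180:330,200:440],None,fx=400/240,fy=2)])
cv2.imwrite('pics/w4.png',h[:,:,::-1])
```

```text
[0.53148796 0.06126778 0.0670667 ] [ 1.79779390e+02 -6.71016180e-02 -8.77984975e+01] [-10.93824903   0.90146964  12.51728082] [0.30650638 3.87565247 0.24624296]
(((532.0040283203125, 47.305076599121094), (74.60728454589844, 86.54988861083984), 1.9020296335220337), np.float64(0.1105191532780206))
```

View pics/w4.png

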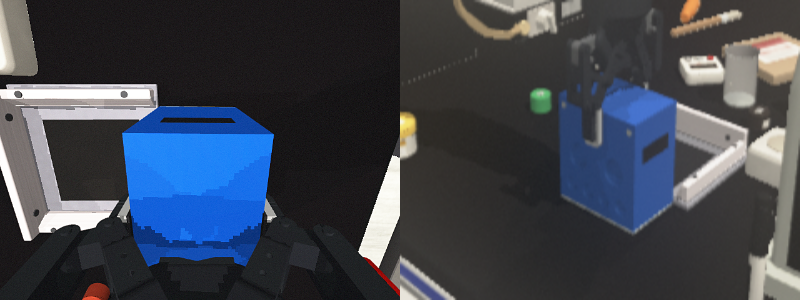

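The wrist view (left half) shows the rack top (123–272, 135–265) with the dock's front edge along its left side. The scene view (right half) shows the rack upright against the plate, its foot-corner near (675,210).

Run:
```python
from h import *
a=np.load('w4.npz');im=a['im'];c={k:a[k] for k in a.files}
g=im.min(2).astype(float);hsv=cv2.cvtColor(im,cv2.COLOR_RGB2HSV)
# right edge of dock (upper in picture): first bright row per column
for u in range(200,256,8):
    vs=np.nonzero(g[120:200,u]>80)[0]+120
    if len(vs): print(u,vs.min(),ray((u,vs.min()),.024,c)[0,:2].round(4),ray((u,vs.min()),.006,c)[0,:2].round(4),cloud(a['d'],c)[vs.min()+2,u].round(3))
P=cloud(a['d'],c);m=(hsv[...,0]>100)&(hsv[...,0]<125)&(abs(P[...,2]-.11)<.005)
for u in range(210,430,40):
    vs=np.nonzero(m[:,u])[0];print('rack',u,vs.min(),ray((u,vs.min()),.11,c)[0,:2].round(4))
s=np.zeros((480,640,3),np.uint8)
cv2.imwrite('pics/w4c.png',cv2.resize(im[120:300,0:260,::-1],None,fx=3,fy=3))
```

```text
200 135 [ 0.5947 -0.0123] [ 0.6005 -0.0117] [ 0.6   -0.011  0.006]
208 135 [ 0.5905 -0.0125] [ 0.5959 -0.0119] [ 0.596 -0.011  0.007]
216 135 [ 0.5863 -0.0127] [ 0.5912 -0.0121] [ 0.591 -0.011  0.006]
224 135 [ 0.5821 -0.0128] [ 0.5866 -0.0122] [ 0.586 -0.011  0.007]
232 135 [ 0.5779 -0.013 ] [ 0.582  -0.0124] [ 0.582 -0.011  0.007]
240 134 [ 0.5736 -0.0136] [ 0.5773 -0.0131] [ 0.577 -0.012  0.006]
248 134 [ 0.5694 -0.0138] [ 0.5727 -0.0133] [ 0.572 -0.012  0.007]
rack 210 209 [0.5657 0.0061]
rack 250 209 [0.5536 0.0057]
rack 290 209 [0.5414 0.0052]
rack 330 210 [0.5292 0.0051]
rack 370 209 [0.517  0.0043]
rack 410 211 [0.5047 0.0045]
```

View pics/w4c.png

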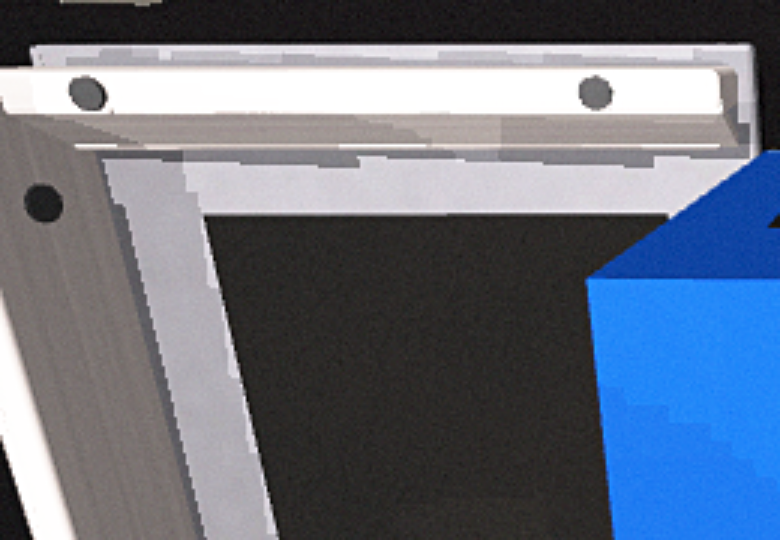

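The close crop shows the plate's right front corner at (755,160) and the rail beside it. The rack sits about 2–3 mm too far right, so I'll back off slightly, shift left and re-seat it.

Request:
jog_arm(
  steps="70 -3 0 0 0 0 0; 70 0 2 0 0 0 0.4; 70 2 0 0 0 0 0; 70 1 0 0 0 0 0; 70 0.5 0 0 0 0 0; 70 0 0 0 0 0 0; 70 0 0 0 0 0 0",
)

```text
time: 7.1
ee_pos: [0.5318, 0.0633, 0.0671]
orientation: [179.7, -0.1, -87.4]
wrist_force: [-12.4, -0.7, 13.5]
opening: 0.858
grasp_force: 75.2
```

Run:
```python
from h import *
s=sense();print(s['ee_pos'],s['orientation'],s['wrist_force'],s['torque'])
c=calibration('wrist');im,d=grab_frame('wrist')
P=cloud(d,c);g=im.min(2);hsv=cv2.cvtColor(im,cv2.COLOR_RGB2HSV)
m=(hsv[...,0]>100)&(hsv[...,0]<125)&(abs(P[...,2]-.11)<.005)
for u in (210,250,330,410):
    vs=np.nonzero(m[:,u])[0];print('rack',u,ray((u,vs.min()),.11,c)[0,:2].round(4))
for u in (200,224,240,248):
    vs=np.nonzero(g[120:200,u]>80)[0]+120;print(u,ray((u,vs.min()),.006,c)[0,:2].round(4))
print(rackrect(im,d,c))
```

```text
[0.53177433 0.06332733 0.06707232] [ 1.79747017e+02 -7.28115803e-02 -8.73907343e+01] [-12.37947583  -0.70479922  13.50383225] [-0.07097495  4.3131234   0.23309668]
rack 210 [0.5664 0.0084]
rack 250 [0.5543 0.0079]
rack 330 [0.5299 0.0068]
rack 410 [0.5055 0.006 ]
200 [ 0.6011 -0.0119]
224 [ 0.5873 -0.0126]
240 [ 0.578 -0.013]
248 [ 0.5734 -0.0132]
(((532.4061279296875, 49.34251403808594), (74.61759948730469, 86.5688705444336), 2.2853901386260986), np.float64(0.11053097011711395))
```

Request:
jog_arm(
  steps="85 0 0 0 0 0 0; 85 0 0 0 0 0 0; 85 0 0 0 0 0 0; 85 0 0 15 0 0 0; 85 0 0 30 0 0 0; 85 0 0 35 0 0 0; 0 -30 -1 0 0 0 0; 0 -37 -1 0 0 0 0; 0 0 0 0 0 0 0; 0 0 0 0 0 0 0",
)

```text
time: 8.4
ee_pos: [0.4671, 0.0619, 0.1473]
orientation: [-179.9, 0.0, -87.4]
wrist_force: [0.6, -0.5, -0.8]
opening: 0.134
grasp_force: 0.0
```

Run:
```python
from h import *
s=sense();print(s['ee_pos'],s['opening'],s['wrist_force'])
c=calibration('wrist');im,d=grab_frame('wrist');print(rackrect(im,d,c))
```

```text
[0.4670672  0.06189938 0.14732811] 0.13361467709540992 [ 0.57353505 -0.49456036 -0.80063559]
(((530.5543823242188, 62.67051315307617), (75.37760162353516, 111.27347564697266), 2.1380481719970703), np.float64(0.11033496343843292))
```

Request:
jog_arm(
  steps="0 0 0 -25 0 0 0; 0 0 0 -25 0 0 0; 0 3 0 0 0 0 0; 0 3 0 0 0 0 0; 0 3 0 0 0 0 0; 0 0 0 0 0 0 0",
)

```text
time: 9.2
ee_pos: [0.4762, 0.0619, 0.0969]
orientation: [-180.0, 0.0, -87.5]
wrist_force: [-0.0, -0.0, 0.5]
opening: -0.002
grasp_force: 0.0
```

Request:
jog_arm(
  steps="0 3 0 0 0 0 0; 0 3 0 0 0 0 0; 0 3 0 0 0 0 0; 0 0 0 0 0 0 0",
)

```text
time: 9.7
ee_pos: [0.4845, 0.0617, 0.0962]
orientation: [180.0, -0.0, -87.4]
wrist_force: [-2.9, 0.3, 2.4]
opening: -0.001
grasp_force: 1.7
```

Request:
jog_arm(
  steps="0 5 0.2 1 0 0 0; 0 6 0.2 1.5 0 0 0; 0 6 0.2 1.5 0 0 0; 0 6 0.2 1.5 0 0 0; 0 6 0.2 1.5 0 0 0; 0 6 0.2 1.5 0 0 0; 0 6 0.2 1.5 0 0 0; 0 6 0.3 1.5 0 0 0",
)

```text
time: 10.7
ee_pos: [0.5321, 0.0635, 0.1078]
orientation: [-180.0, -0.0, -87.4]
wrist_force: [-1.5, -0.5, 0.8]
opening: -0.001
grasp_force: 0.6
```

Run:
```python
from h import *
s=sense();print(s['ee_pos'],s['wrist_force'])
c=calibration('scene');im,d=grab_frame('scene')
cv2.imwrite('pics/s5.png',cv2.resize(im[160:360,200:460,::-1],None,fx=2.5,fy=2.5))
```

```text
[0.53211671 0.06349935 0.10776515] [-1.5098438  -0.47239083  0.80709599]
```

View pics/s5.png

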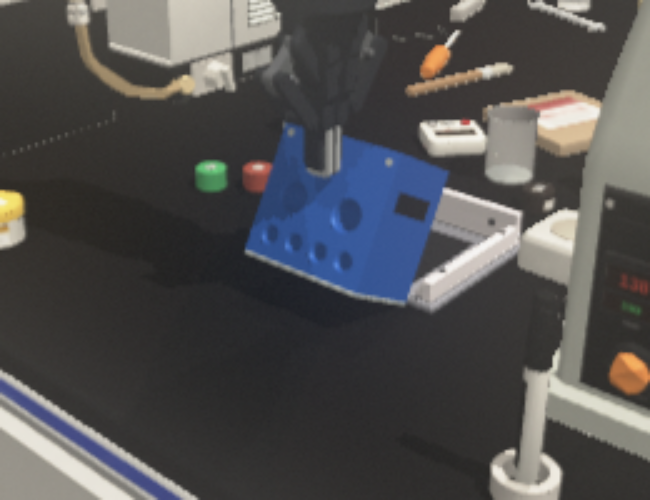

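The rack is tipping correctly: it's tilted about 25°, with the finger tip on the plain face at (322,165). I'll keep pushing.

Request:
jog_arm(
  steps="0 7 0.2 1 0 0 0; 0 7 0.3 0.5 0 0 0; 0 7 0.2 0.5 0 0 0; 0 7 0.3 0.5 0 0 0; 0 7 0.2 0 0 0 0; 0 7 0.3 0 0 0 0; 0 7 0.2 0 0 0 0; 0 7 0.3 0 0 0 0; 0 6 0.3 0 0 0 0; 0 6 0.3 0 0 0 0",
)

```text
time: 12.0
ee_pos: [0.6, 0.0661, 0.1102]
orientation: [180.0, -0.0, -87.4]
wrist_force: [-0.5, 1.0, 0.5]
opening: -0.003
grasp_force: 0.0
```

Run:
```python
from h import *
s=sense();print(s['ee_pos'],s['wrist_force'])
c=calibration('top');im,d=grab_frame('top');P=cloud(d,c)
hsv=cv2.cvtColor(im,cv2.COLOR_RGB2HSV)
m=(hsv[...,0]>100)&(hsv[...,0]<125)&(hsv[...,1]>150)&(P[...,0]<.8)&(abs(P[...,1])<.2)&(P[...,2]<.2)&(P[...,2]>.02)
print(m.sum(),np.percentile(P[m],[2,50,98],axis=0))
print(np.linalg.lstsq(np.c_[P[m][:,:2],np.ones(m.sum())],P[m][:,2],rcond=None)[0])
```

```text
[0.59999694 0.06607277 0.11024082] [-0.49424234  0.99020166  0.49772636]
1140 [[0.55369002 0.01234399 0.02851807]
 [0.58461735 0.07699074 0.07900329]
 [0.63674971 0.11638785 0.09215024]]
[-0.21419006  0.01999478  0.20160006]
```

Request:
jog_arm(
  steps="0 0 0 40 0 0 0; 0 -10 0 50 0 0 0; 30 -30 0 30 0 0 0; 85 -30 0 0 0 0 0; 85 0 0 0 0 0 0; 85 0 0 0 0 0 0",
)

```text
time: 12.8
ee_pos: [0.5297, 0.0661, 0.2302]
orientation: [-180.0, 0.0, -87.4]
wrist_force: [1.1, -0.5, -0.6]
opening: 0.849
grasp_force: 0.0
```

Run:
```python
from h import *
s=sense();print(s['ee_pos'],s['wrist_force'])
c=calibration('wrist');im,d=grab_frame('wrist');np.savez('w6.npz',im=im,d=d,**c)
print(rackrect(im,d,c,.08))
cv2.imwrite('pics/w6.png',im[:,:,::-1])
P=cloud(d,c);r,z=rackrect(im,d,c,.08)
hsv=cv2.cvtColor(im,cv2.COLOR_RGB2HSV);m=(hsv[...,0]>100)&(hsv[...,0]<125)&(hsv[...,1]>150)&(abs(P[...,2]-.08)<.006)
print(np.linalg.lstsq(np.c_[P[m][:,:2],np.ones(m.sum())],P[m][:,2],rcond=None)[0])
```

```text
[0.52974094 0.06612293 0.23021783] [ 1.14975851 -0.45002151 -0.64001812]
(((605.938232421875, 65.74577331542969), (107.13394165039062, 110.26564025878906), 2.403921365737915), np.float64(0.08026772602469992))
[0.00072077 0.00132519 0.07967558]
```

View pics/w6.png

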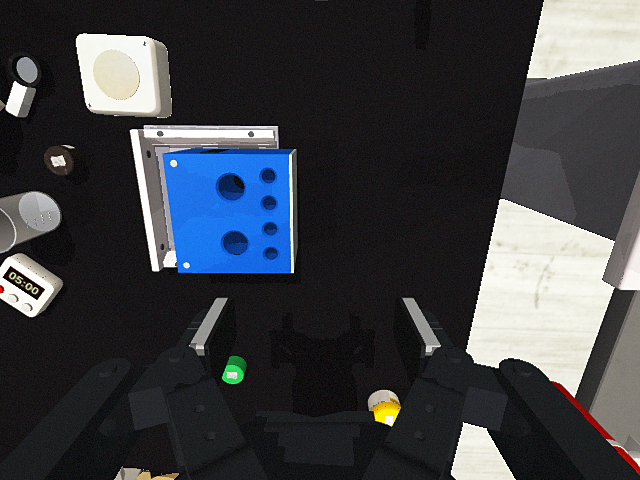

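The rack lies flat in the dock with sockets up. The wide sockets are at (230,186) and (236,243), and its foot end sticks out about 18 mm, which is within the limit. Next I'll locate the sockets and fetch the marker.

Run:
```python
from h import *
a=np.load('w6.npz');im=a['im'];c={k:a[k] for k in a.files}
v=cv2.cvtColor(im,cv2.COLOR_RGB2HSV)[...,2]
m=(v<130).astype(np.uint8);m[:160]=0;m[268:]=0;m[:,:185]=0;m[:,258:]=0
n,l,st,ce=cv2.connectedComponentsWithStats(m)
for k in range(1,n):
    if st[k,4]>100:
        q=np.argwhere(l==k)[:,::-1];Q=(1000*ray(q,.08,c)[:,:2]).astype(np.float32);print(st[k],cv2.minEnclosingCircle(Q),Q.mean(0))
```

```text
[218 174  27  26 428] ((603.93017578125, 39.54352569580078), 11.467283248901367) [604.3908   37.71548]
[223 232  25  22 260] ((602.049072265625, 90.95394897460938), 11.207564353942871) [603.4587   87.57527]
```

Request:
jog_arm(
  steps="85 -10 -30 0 0 0 0; 85 -10 -30 0 0 0 0; 85 -10 -30 0 0 0 0; 85 -10 -30 0 0 0 0; 85 -10 -30 0 0 0 0; 85 -10 -30 0 0 0 0; 85 -15 -30 0 0 0 0; 85 -16 -24 0 0 0 0; 85 0 0 0 0 0 0; 85 0 0 0 0 0 0",
)

```text
time: 14.1
ee_pos: [0.4389, -0.1679, 0.2298]
orientation: [179.9, 0.0, -87.5]
wrist_force: [1.3, 0.9, -1.0]
opening: 0.991
grasp_force: 0.0
```

Run:
```python
from h import *
s=sense();print(s['ee_pos'],s['orientation'])
c=calibration('wrist');im,d=grab_frame('wrist');np.savez('w7.npz',im=im,d=d,**c);P=cloud(d,c)
m=(np.hypot(P[...,0]-.439,P[...,1]+.178)<.035)&(P[...,2]>.03)&(P[...,2]<.16)
Q=P[m];print(len(Q),Q[:,2].max())
for z in (.04,.06,.08,.1,.12,.132):
    q=Q[abs(Q[:,2]-z)<.006];print(z,len(q),q.mean(0).round(4) if len(q) else 0, np.ptp(q,axis=0).round(3) if len(q) else 0)
c=calibration('top');im,d=grab_frame('top');P=cloud(d,c)
m=(np.hypot(P[...,0]-.439,P[...,1]+.178)<.035)&(P[...,2]>.03)&(P[...,2]<.15);print('top',m.sum())
```

```text
[ 0.43892424 -0.16787947  0.22980814] [ 1.79942478e+02  7.21882269e-03 -8.74655083e+01]
651 0.1373000354778258
0.04 32 [ 0.4398 -0.1847  0.0404] [0.014 0.005 0.011]
0.06 35 [ 0.4404 -0.1848  0.0597] [0.014 0.006 0.012]
0.08 39 [ 0.4402 -0.1852  0.0796] [0.013 0.005 0.012]
0.1 73 [ 0.4402 -0.1849  0.0998] [0.015 0.007 0.011]
0.12 82 [ 0.4406 -0.1843  0.1201] [0.013 0.006 0.012]
0.132 253 [ 0.4407 -0.1805  0.1341] [0.012 0.012 0.011]
top 123
```

Request:
jog_arm(
  steps="85 1 -5 -20 0 0 0; 85 0.5 -5.5 -30 0 0 0; 85 0 0 -35 0 0 0; 85 0 0 -35 0 0 0; 85 0 0 -20 0 0 0; 85 0 0 -9 0 0 0; 85 0 0 0 0 0 0; 40 0 0 0 0 0 0; 10 0 0 0 0 0 0; 10 0 0 0 0 0 0",
)

```text
time: 15.45
ee_pos: [0.4404, -0.1784, 0.0818]
orientation: [-180.0, -0.0, -87.4]
wrist_force: [-0.6, -0.5, 0.9]
opening: 0.373
grasp_force: 0.0
```

Request:
jog_arm(
  steps="10 0 0 0 0 0 0; 10 0 0 0 0 0 0; 10 0 0 0 0 0 0; 10 0 0 0 0 0 0; 10 0 0 0 0 0 0",
)

```text
time: 16.08
ee_pos: [0.4403, -0.1786, 0.0817]
orientation: [-180.0, -0.0, -87.4]
wrist_force: [-0.1, 0.1, 3.5]
opening: 0.156
grasp_force: 58.9
```

Request:
jog_arm(
  steps="10 0 0 15 0 0 0; 10 0 0 25 0 0 0; 10 0 0 35 0 0 0; 10 0 0 40 0 0 0; 10 5 40 0 0 0 0; 10 5 45 0 0 0 0; 10 25 45 0 0 0 0; 10 30 40 0 0 0 0; 10 30 30 0 0 0 0; 10 0 0 0 0 0 0",
)

```text
time: 17.32
ee_pos: [0.5357, 0.0234, 0.1951]
orientation: [179.8, -0.0, -87.3]
wrist_force: [-0.2, -0.9, -0.0]
opening: 0.159
grasp_force: 58.7
```

Request:
jog_arm(
  steps="10 30 8 0 0 0 0; 10 30 8 0 0 0 0; 10 8 2 0 0 0 0; 10 0 0 0 0 0 0; 10 0 0 0 0 0 0",
)

```text
time: 17.95
ee_pos: [0.6025, 0.0392, 0.1968]
orientation: [-180.0, 0.0, -87.5]
wrist_force: [-0.1, 0.7, -0.2]
opening: 0.158
grasp_force: 58.7
```

Run:
```python
from h import *
s=sense();print(s['ee_pos'],s['opening'],s['grasp_force'])
c=calibration('wrist');im,d=grab_frame('wrist');np.savez('w8.npz',im=im,d=d,**c);P=cloud(d,c)
T=s['ee_pos'];m=(np.hypot(P[...,0]-T[0],P[...,1]-T[1])<.03)&(P[...,2]>.088)&(P[...,2]<T[2]-.003)
Q=P[m]
for z in (.1,.12,.14,.16,.18):
    q=Q[abs(Q[:,2]-z)<.007];print(z,len(q),q.mean(0).round(4) if len(q) else 0, np.ptp(q,axis=0).round(3) if len(q) else 0)
print(rackrect(im,d,c,.08))
cv2.imwrite('pics/w8.png',im[:,:,::-1])
```

```text
[0.60252309 0.03919382 0.19680774] 0.15804704222472513 58.72699046507478
0.1 0 0 0
0.12 58 [0.6025 0.0333 0.1202] [0.013 0.005 0.012]
0.14 164 [0.6026 0.0328 0.14  ] [0.015 0.008 0.014]
0.16 226 [0.6026 0.0327 0.1602] [0.015 0.009 0.014]
0.18 307 [0.6027 0.0326 0.1804] [0.015 0.009 0.014]
(((605.9122314453125, 65.28475189208984), (107.09988403320312, 111.92413330078125), 2.2915444374084473), np.float64(0.08035078300943005))
```

View pics/w8.png

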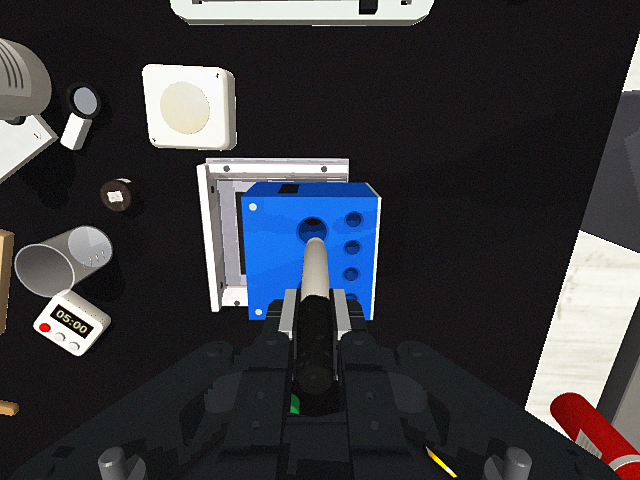

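Marker hangs upright. Its bottom is at (315,240), with the -y socket mouth at (312,230) just beyond it.

Run:
```python
from h import *
a=np.load('w8.npz');im=a['im'];c={k:a[k] for k in a.files}
v=cv2.cvtColor(im,cv2.COLOR_RGB2HSV)[...,2]
m=(v<130);m[:212]=0;m[238:]=0;m[:,:290]=0;m[:,335:]=0
q=np.argwhere(m)[:,::-1];Q=(1000*ray(q,.08,c)[:,:2]).astype(np.float32)
print(len(q),Q.min(0),Q.max(0),cv2.minEnclosingCircle(Q))
```

```text
330 [593.8424    28.383156] [615.135     44.882618] ((604.5458984375, 39.16680908203125), 11.1448335647583)
```

Request:
jog_arm(
  steps="10 1.7 0 0 0 0 0; 10 0 0 -15 0 0 0; 10 0 0 -15 0 0 0; 10 0 0 -8 0 0 0; 10 0 0 -8 0 0 0; 10 0 0 0 0 0 0",
)

```text
time: 18.75
ee_pos: [0.6045, 0.0395, 0.1494]
orientation: [179.9, -0.0, -87.4]
wrist_force: [0.2, -0.4, -0.3]
opening: 0.159
grasp_force: 58.7
```

Request:
jog_arm(
  steps="10 0 0 -8 0 0 0; 10 0 0 -10 0 0 0; 10 0 0 -10 0 0 0; 10 0 0 -10 0 0 0; 10 0 0 -4 0 0 0; 10 0 0 0 0 0 0; 10 0 0 0 0 0 0",
)

```text
time: 19.62
ee_pos: [0.605, 0.0396, 0.1087]
orientation: [-180.0, 0.0, -87.4]
wrist_force: [0.1, -0.1, 0.2]
opening: 0.161
grasp_force: 58.7
```

Smooth insertion with no force on the wrist. The last few mm next, then release.

Request:
jog_arm(
  steps="10 0 0 -2 0 0 0; 10 0 0 -1.5 0 0 0; 10 0 0 0 0 0 0; 10 0 0 0 0 0 0",
)

```text
time: 20.12
ee_pos: [0.6048, 0.0395, 0.1048]
orientation: [180.0, -0.0, -87.4]
wrist_force: [-0.8, -0.7, 0.7]
opening: 0.158
grasp_force: 58.7
```

Request:
jog_arm(
  steps="25 0 0 0 0 0 0; 40 0 0 0 0 0 0; 50 0 0 0 0 0 0; 50 0 0 0 0 0 0; 50 0 0 30 0 0 0; 50 0 0 40 0 0 0; 50 -20 0 40 0 0 0; 50 -40 -30 0 0 0 0; 50 0 0 0 0 0 0; 50 0 0 0 0 0 0",
)

```text
time: 21.38
ee_pos: [0.5448, 0.0096, 0.2149]
orientation: [-180.0, 0.0, -87.4]
wrist_force: [0.1, 0.2, -1.3]
opening: 0.586
grasp_force: 0.0
```

Run:
```python
from h import *
s=sense();print(s['ee_pos'],s['wrist_force'])
for n in('scene','wrist','top'):
    c=calibration(n);im,d=grab_frame(n);P=cloud(d,c)
    m=(np.hypot(P[...,0]-.604,P[...,1]-.04)<.025)&(P[...,2]>.088)&(P[...,2]<.2);Q=P[m];print(n,len(Q))
    if len(Q):
        print('top z',np.percentile(Q[:,2],99))
        for z in(.1,.12,.14,.155):
            q=Q[abs(Q[:,2]-z)<.006];print(z,q.mean(0).round(4) if len(q) else 0)
    try: print(rackrect(im,d,c,.08))
    except Exception as e: print(e)
```

```text
[0.54483652 0.00959758 0.21491944] [ 0.12103646  0.15000922 -1.2713688 ]
scene 255
top z 0.15532786282363442
0.1 [0.5999 0.0346 0.0996]
0.12 [0.6004 0.0347 0.1202]
0.14 [0.6008 0.035  0.1403]
0.155 [0.6027 0.0361 0.1531]
(((601.1525268554688, 58.871978759765625), (108.66184997558594, 115.84195709228516), 2.4760708808898926), np.float64(0.07869679561223654))
wrist 1045
top z 0.15822364822697738
0.1 [0.6017 0.034  0.0998]
0.12 [0.6017 0.0335 0.12  ]
0.14 [0.6024 0.0342 0.1401]
0.155 [0.6041 0.037  0.1556]
(((606.2716064453125, 64.90189361572266), (106.70909118652344, 112.6382064819336), 1.9535413980484009), np.float64(0.08032215939818295))
top 25
top z 0.12604338130716983
0.1 [0.5965 0.0391 0.1006]
0.12 [0.5958 0.0382 0.1189]
0.14 0
0.155 0
(((576.5536499023438, 64.81702423095703), (47.245460510253906, 107.33988189697266), 2.532484531402588), np.float64(0.0794351074624933))
```

```bash
python3 -c "
from plant import *
print(finish_job())"
```

```text
the job is handed in; nothing more can be done
None
```

I handed the job in at about 21.5 s of the 69 s allowed: the rack lies flat in the dock with its sockets up, and the marker stands fully seated in one of the wide sockets (the one on the robot's right). No verdict was returned, so this rests on my last camera check.

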